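Index the jar carousel to its empty socket and load the jar

ROBOT

A 6-joint arm with a two-finger parallel gripper is mounted at the origin on a cart in front of the work surface, level with it; the furniture and walls round the work are solid. World frame = base frame: x ahead of the robot, y to its left, z up, the work surface at z = 0. Lengths are in mm, angles in degrees, forces in N, time in s.
With the tool pointing down it reaches from about 200 to 875 mm from the base axis. Payload 3.4 kg.
Tool frame: the origin (TCP) lies at the very end of the fingers, on their centre line; the grasp point (between the pads) lies bot.tcp_to_grasp behind it (bot.tcp_to_grasp is the distance from the TCP to the grasp point, in mm); z points along the fingers, y is the direction in which the jaws open and shut (so a half turn about z gives the same grasp; the last joint's range is limited). The gripper opens to 94 mm and grips with 3 to 60 N. Pads are 16 mm wide; open, the fingers measure 119 mm over their backs; the gripper's body (75 mm by 177 mm) begins 78 mm behind the grasp point.
Start: joints at [61.593, 15.808, 86.224, -0, 77.962, -6.933], TCP at [210.52, 535.114, 205.493] pointing down, gripper open.
Joint ranges: [-165.64, 165.64], [-43.16, 119.46], [12.63, 154.43], [-67.54, 247.53], [6.08, 155.33], [-154.97, 154.97]. Speed limits (degrees/s): [147.25, 147.25, 180, 180, 180, 180].

INTERFACE

Orientations are given as [roll, pitch, yaw] about the fixed x, y, z axes, in that order (R = Rz(yaw) Ry(pitch) Rx(roll)).
In Python, from bench import bot gives the robot as it stands.
- The arm moves only by the shell command python3 -m creep 'ROWS' [OPENING] [FORCE]. ROWS is JSON, a list of rows, each an object of numbers: "x", "y", "z": the shift along the tool's x, y, z in m; "wx", "wy", "wz": the turn, a rotation vector about the tool's x, y, z in degrees. In form: [{"x": .., "y": .., "z": .., "wx": .., "wy": .., "wz": ..}, ...]. A call has 1 to 10 rows; each row is the pose to reach, as a shift and turn from the pose measured when the call began, along the tool's axes at that moment; what a row does not reach only later rows make up. A row lasts 1/10 s, in which the tool goes at most 50 mm and 8.59 degrees, less where a joint would pass 70% of its speed; a pose out of reach is approached as far as the arm can. A call with a gripper value outside its range is refused whole. OPENING is the closure, from -1 (fully open) to 1 (shut), set as the call begins (- or left out, the last holds). The fingers move at their own pace and stop on an object; FORCE is the grip in N (left out, the last holds). Time passes only in rows, so rows that repeat a pose let the fingers close. It gives the time, the measured TCP pose, the force and the opening at its end, in the units of the state.
- bot.observe(): the state, without advancing time (a new reading comes with each control period).
- bot.get_image(name): name is "scene" or "side" or "wrist"; returns a dict with "pixels" (400x640x3 uint8, blue, green, red), "fx", "fy", "cx", "cy" (pixels), "k1" (the pictures are not rectified: a ray, as slopes to the right and down, at radius r is drawn at 1 + k1 r^2 times it, then the intrinsics apply), "origin" and "rotation" of the camera in the world; the wrist camera has in their place "hand_eye" (4x4, takes a point from camera to tool coordinates, whose origin is the TCP and whose axes are the flange's). Camera axes: x right, y down, z forward; pixel columns grow to the right and rows downward; lengths in mm; the calibration is good to about 2 mm. A picture is of the moment at which its call begins: read the wrist's pose just before it. There is no depth.
- bot.close_job(): hands the job in, once; it reports no verdict.
The state is a dict: "time_s": time; "joints": joint angles; "dq": joint speeds; "effort": joint torques, N m; "position": TCP position; "ee_rot": TCP orientation; "force": force on the tool from outside, world axes, zero at the start; "moment": the same for the moment, N m; "opening": finger opening in mm.
Only numpy, scipy, OpenCV 4.12 (cv2) and the standard library are available. Lean on these libraries where they do the work, as an engineer would, in place of code of your own. Each camera call takes 0.05 s, during which the arm holds its last target. There are 200 camera calls.

TASK

Using only the black thumb lever of the jar carousel, click its turntable on, one notch per slow push, until the one empty socket stands in the loading slot of the clear cover: feel for each click, let the lever spring back, never force it against its stop, and do not run the socket past the slot. Then take the loose white screw jar and stand it upright in that socket, fully home. Leave the other things on the bench where they are.

Things in the scene. Friction and masses are not known exactly. Their poses are not given: they have to be found in the camera images.
- carousel: Jar carousel fixed on the bench: white housing 236 x 236 mm with rounded corners. Origin: centre of its underside, on the turntable's upright axis; x points away from its lever side, y to the side with the loading slot, z up. Opaque up to 46 mm, clear cover above. Inside turn eight round sockets, 75 mm from the axis, 45 degrees apart; seven hold white screw jars, one is empty.
- cover_top (a point): Middle of the clear cover's top, 94 mm above the bench (axes as the carousel's). The fixed cover closes the top and all sides but for the loading slot: 70 mm wide (x from -35 to 35 mm), running from y = 10 mm out through the +y side, down to 46 mm there; grey trim round it up to 95 mm. A steel hub of 17 mm radius stands at the axis, 56 mm high.
- loading_slot (a point): Fixed point in the housing where a socket's floor centre is when that socket stands in the loading slot: 75 mm from the axis on the +y side, 23 mm above the bench.
- empty_socket (a point): Centre of the floor of the one empty socket, 23 mm above the bench; it goes round with the turntable. The socket is a grey tube, 43 mm inner and 50 mm outer diameter, 25 mm deep, its rim 48 mm above the bench.
- turntable (a joint): Angle of the turntable, rad, growing counter-clockwise from above. 0 when the empty socket is in the loading slot; negative at the start (two to four notches short). It rests in sprung notches every 0.785 rad (45 degrees); each full push of the lever moves it on one notch in the growing direction. The lever cannot move it back.
- socket_ring: The eight sockets, the hub and the seven jars standing in them (56 to 64 mm high), turning together under the clear cover. Origin at bench height on the turntable's axis.
- thumb_tab: Upright ribbed black tab on the end of the steel lever that comes out of a slit in the housing's -x face. 12 mm thick along its way, 24 mm wide, 64 mm high, from 8 to 72 mm above the bench; origin at its centre, 40 mm above the bench. It is pushed along its own +y. At rest it is about 34 mm clear (centre) of the housing's face and 27 mm to the -y side of the housing's middle.
- lever_pivot (a point): Upright axis of the lever, inside the housing, 66 mm from the turntable's axis on the -x side. The tab's centre swings level round it at 90 mm radius, from the housing's -y side towards its +y side. The point is 40 mm above the bench.
- lever (a joint): Lever angle, rad: 0 at rest, growing as pushed; a light spring (1 to 2 N) returns it. A push meets hidden free play (4 to 32 mm at the tab, different each time the task is set), then the ratchet bites (4 to 8 N, more if fast) for about 18 mm, then the force drops as the turntable clicks on, and 1 to 2 mm later a rubber stop (3 N per mm or more): over 20 N is forcing. Short pushes fall back; let it return below 0.02.
- jar: The loose white screw jar to load, 58 mm high, standing upright on the bench. Origin: centre of its underside, z up its axis. Lower part 37 mm in diameter, screw lid 39.4 mm from 38 to 58 mm above its underside. 40 to 80 g. It is home in the socket when its underside is on the socket's floor.
- bottle: White tablet bottle with a screw cap and a band round it, 38 mm in diameter, 68 mm high; a bystander. Origin: centre of its underside.
- tape: Roll of tape lying flat, 53 mm in diameter, 18 mm high; a bystander. Origin: centre of its underside.
- pots: Nested clear dose pots, 46 mm in diameter, 58 mm high; a bystander. Origin: centre of its underside.
Mind the look-alikes: they are no part of the job. What is shaped like the jar but blue is not meant.

How it is judged (in metres and radians):
On the way:
1. the empty socket has been clicked round into the loading slot and the lever has sprung back to rest (horizontal distance between empty_socket and loading_slot below 0.01 m and value of joint lever below 0.06 rad), for 0.2 s.
At the end, for the whole second after the job is handed in: The empty socket is in the loading slot (within 10 mm), the lever is at rest (below 0.06 rad), and the jar stands in that socket: centred within 6 mm, upright within 0.07 rad, its underside within 3 mm of the socket's floor, at rest (all of step 1 and horizontal distance between jar and empty_socket below 0.006 m and z of jar in the frame of carousel below 0.026 m and angle between jar's own z axis and vertical below 0.07 rad and linear speed of jar below 0.02 m/s); the robot touches nothing.
It fails at once if the thumb tab is pushed with more than 20 N (the lever is forced against its stop) (contact force between any of the fingers, the arm and thumb_tab above 20 N).
It fails at once if the empty socket is run past the loading slot by more than half a notch (value of joint turntable above 0.45 rad).
It fails at once if the robot pushes the sockets or the jars in them by hand with more than 5 N (contact force between any of the fingers, the arm and socket_ring above 5 N).
It fails at once if a bystander (bottle, tape, pots) is moved by more than 25 mm (distance of any of bottle, tape, pots from where it was at the start of the episode above 0.025 m).
It also fails if it takes over 72 s, if anything falls off the work surface, if the arm or the gripper's body presses on something with over 40 N, if the wrist force passes 120 N, or if a joint passes its speed limit or range.

## Working session

There is one attempt and no reset: what is moved stays moved. The work goes in short steps, Python scripts to look and compute and a shell command to move; the robot and the scene stay as the last step left them, time stands still between calls to the robot, and variables do not carry over. Pictures are saved under pics/ and viewed, about 8 in all and at most 12, crops included, and the job is handed in when it is done.

```bash
mkdir -p pics; ls
cat > h.py <<'E'
import numpy as np, cv2
from bench import bot
from scipy.spatial.transform import Rotation as R
def cam(name):
    s=bot.observe(); im=bot.get_image(name)
    if 'hand_eye' in im:
        T=np.eye(4);T[:3,:3]=R.from_euler('xyz',s['ee_rot'],degrees=True).as_matrix();T[:3,3]=s['position']
        M=T@np.array(im['hand_eye']); im['origin']=M[:3,3]; im['rotation']=M[:3,:3]
    im['origin']=np.array(im['origin']);im['rotation']=np.array(im['rotation'])
    return im
def ray(im,u,v):
    d=np.array([(u-im['cx'])/im['fx'],(v-im['cy'])/im['fy']]);p=d.copy()
    for _ in range(20): p=d/(1+im['k1']*(p@p))
    return im['rotation']@np.array([p[0],p[1],1.])
def onplane(im,u,v,z):
    r=ray(im,u,v);o=im['origin'];return o+r*(z-o[2])/r[2]
def proj(im,P):
    q=im['rotation'].T@(np.array(P,float)-im['origin']);p=q[:2]/q[2];p=p*(1+im['k1']*(p@p))
    return np.array([im['fx']*p[0]+im['cx'],im['fy']*p[1]+im['cy']])
def tool(P,s=None):
    "shift in tool axes (m) to take TCP to world P (mm)"
    s=s or bot.observe();M=R.from_euler('xyz',s['ee_rot'],degrees=True).as_matrix()
    return (M.T@(np.array(P,float)-np.array(s['position']))/1000).round(4)
E
python3 - <<'E'
from h import *
import pickle
print(bot.observe(), bot.tcp_to_grasp)
for n in ['scene','side','wrist']:
    im=cam(n); pickle.dump(im,open(n+'.pkl','wb')); cv2.imwrite(f'pics/{n}0.png',im['pixels']); print(n,im['origin'],im['rotation'][:,2],im['fx'],im['k1'])
E
```

```text
pics
{'time_s': 0.0, 'joints': array([ 6.15927306e+01,  1.58485285e+01,  8.62940798e+01, -1.90876579e-03,
        7.79616993e+01, -6.93177406e+00]), 'dq': array([-0.06219501,  0.00509522, -0.06599739,  0.03692866,  0.034387  ,
       -0.02912863]), 'effort': array([ 6.70145710e-05, -4.04588234e+01, -2.37225133e+01,  7.04200636e-02,
        3.46286211e-02, -1.17607092e-04]), 'position': array([210.2472055 , 534.57873473, 204.60365732]), 'ee_rot': array([-1.79896230e+02, -1.07361808e-02,  1.58524895e+02]), 'force': array([-0.64458659,  0.20547111, -0.11600372]), 'moment': array([ 0.04020989, -0.02540982, -0.0071986 ]), 'opening': 94.68627485878066} 18.8Traceback (most recent call last):
  File "<stdin>", line 5, in <module>
IndexError: too many indices for array: array is 1-dimensional, but 2 were indexed
```

Run:
```python
from h import *
im=bot.get_image('scene');print({k:v for k,v in im.items() if k!='pixels'})
im=bot.get_image('wrist');print({k:v for k,v in im.items() if k!='pixels'})
```

```text
{'fx': 412.5630501228051, 'fy': 412.5630501228051, 'cx': 316.7015375577465, 'cy': 205.83746898456593, 'k1': -0.049497029964619375, 'origin': array([-249.86725071,  -89.56130058,  822.96395188]), 'rotation': array([-132.46641876,   -0.66907213,  -85.60289795])}
{'fx': 285.55490849564285, 'fy': 285.55490849564285, 'cx': 324.2575625130921, 'cy': 200.6172374991629, 'k1': 0.002154821110282533, 'hand_eye': array([[-1.48013048e-03, -9.59870053e-01, -2.80441244e-01,
         8.12543272e+01],
       [ 9.99998743e-01, -1.26127366e-03, -9.60877945e-04,
        -7.61157979e-01],
       [ 5.68604809e-04, -2.80442314e-01,  9.59870713e-01,
        -1.79877017e+02],
       [ 0.00000000e+00,  0.00000000e+00,  0.00000000e+00,
         1.00000000e+00]])}
```

```bash
sed -i "s/im\['rotation'\]=np.array(im\['rotation'\])/im['rotation']=np.array(im['rotation'])\n    if im['rotation'].ndim==1: im['rotation']=R.from_euler('xyz',im['rotation'],degrees=True).as_matrix()/" h.py
python3 - <<'E'
from h import *
import pickle
for n in ['scene','side','wrist']:
    im=cam(n); pickle.dump(im,open(n+'.pkl','wb')); cv2.imwrite(f'pics/{n}0.png',im['pixels']); print(n,im['origin'],im['rotation'][:,2],im['fx'],im['k1'])
E
```

```text
scene [-249.86725071  -89.56130058  822.96395188] [ 0.73610639  0.04869559 -0.67511194] 412.5630501228051 -0.049497029964619375
side [700.20951391 527.1501928  893.00532681] [-0.18080257 -0.55595481 -0.81131047] 395.70540028707126 -0.08938044041861974
wrist [134.54975387 564.05111422 384.98611217] [ 0.2602711  -0.10416947 -0.95989983] 285.55490849564285 0.002154821110282533
```

View pics/scene0.png

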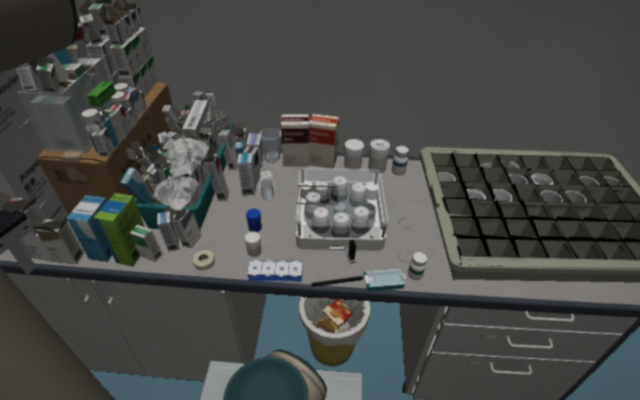

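View pics/side0.png

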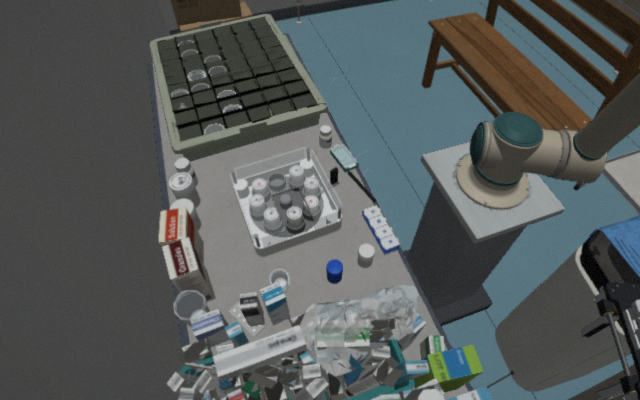

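Run:
```python
import cv2,numpy as np
a=cv2.imread('pics/scene0.png')[155:285,235:435];b=cv2.imread('pics/side0.png')[140:290,220:420]
a=cv2.resize(a,None,fx=4,fy=4,interpolation=cv2.INTER_CUBIC)[:,:800];b=cv2.resize(b,None,fx=4,fy=4,interpolation=cv2.INTER_CUBIC)
cv2.imwrite('pics/ca.png',np.clip(a*1.5,0,255));cv2.imwrite('pics/cb.png',np.clip(b*1.3,0,255))
```

```text
[ WARN:0@0.104] global loadsave.cpp:1063 imwrite_ Unsupported depth image for selected encoder is fallbacked to CV_8U.
```

View pics/ca.png

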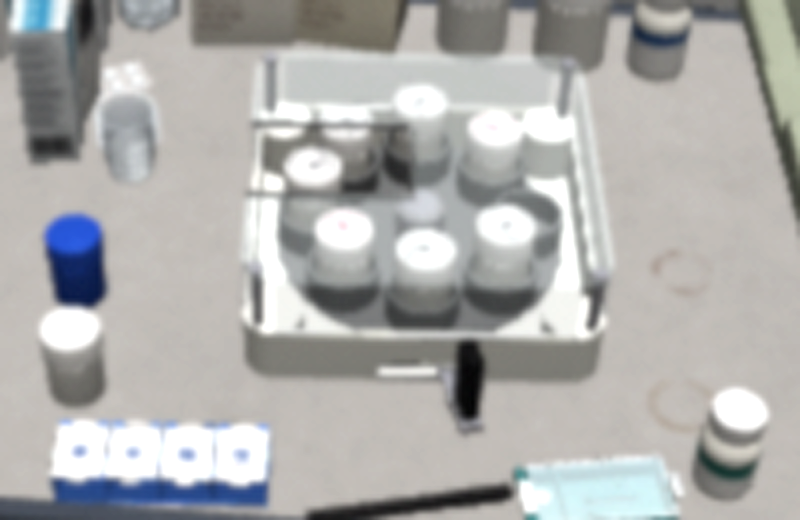

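View pics/cb.png

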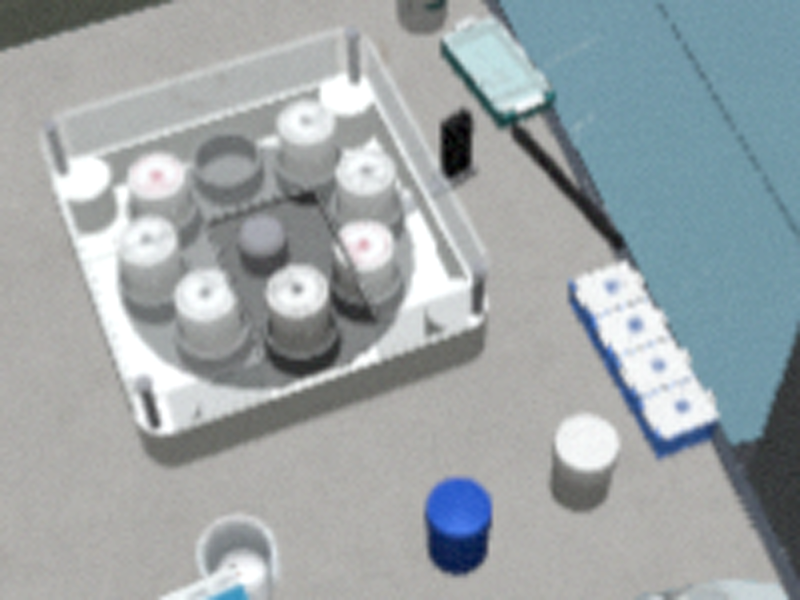

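Run:
```python
from h import *
import pickle
S=pickle.load(open('scene.pkl','rb'));D=pickle.load(open('side.pkl','rb'))
def A(u,v,z):return onplane(S,235+u/4-.4,155+v/4-.4,z)
def B(u,v,z):return onplane(D,220+u/4-.4,140+v/4-.4,z)
def tri(a,b):
    r1=ray(S,235+a[0]/4-.4,155+a[1]/4-.4);r2=ray(D,220+b[0]/4-.4,140+b[1]/4-.4)
    t=np.linalg.lstsq(np.c_[r1,-r2],D['origin']-S['origin'],rcond=None)[0]
    return (S['origin']+r1*t[0]).round(1),(D['origin']+r2*t[1]).round(1)
pts=dict(jar=((71,330),(586,443),58),hub=((420,203),(263,232),56),tab=((467,347),(458,118),72),
 bl=((268,62),(143,380),94),br=((567,65),(48,125),94),fr=((598,275),(352,32),94),fl=((256,270),(478,275),94),blue=((75,233),(459,500),58),bottle=((737,408),None,68))
for k,(a,b,z) in pts.items():
    print(k,A(*a,z).round(1),b and B(*b,z).round(1), b and tri(a,b))
print('empty',B(228,150,48).round(1))
for c in [(157,165),(148,232),(205,285),(298,280),(363,243),(365,172),(305,122)]: print(B(*c,60).round(0))
```

```text
jar [452.7 119.   58. ] [457.  125.6  58. ] (array([457. , 120.3,  53.2]), array([455.4, 122.9,  52.5]))
hub [594.  -97.1  56. ] [596.7 -90.5  56. ] (array([597.7, -97.1,  52.7]), array([596. , -94.3,  50.9]))
tab [ 447.1 -130.6   72. ] [ 446.9 -128.    72. ] (array([ 447.4, -130.6,   71.6]), array([ 446.5, -129.1,   70.7]))
bl [693.6  18.2  94. ] [698.1  18.8  94. ] (array([697.3,  18.7,  91.1]), array([698.1,  17.4,  91.9]))
br [ 710.1 -197.6   94. ] [ 712.9 -194.9   94. ] (array([ 713.2, -198. ,   91.6]), array([ 712.9, -197.5,   91.2]))
fr [ 495.1 -210.6   94. ] [ 496.3 -208.2   94. ] (array([ 496.4, -210.8,   92.8]), array([ 495.8, -209.9,   92.1]))
fl [480.7   3.6  94. ] [485.3  12.7  94. ] (array([485.8,   4.3,  88.9]), array([483.4,   8.2,  87. ]))
blue [541.1 133.4  58. ] [541.7 136.3  58. ] (array([542.4, 133.8,  56.7]), array([541.4, 135.4,  56.2]))
bottle [ 414.9 -293.9   68. ] None None
empty [ 599.4 -172.3   48. ]
[ 650. -166.   60.]
[ 669. -112.   60.]
[644. -59.  60.]
[586. -43.  60.]
[538. -58.  60.]
[ 519. -113.   60.]
[ 544. -169.   60.]
```

Run:
```python
from h import *
s=bot.observe()
M=R.from_euler('xyz',s['ee_rot'],degrees=True);T=R.from_euler('xyz',[180,0,-176.5],degrees=True)
print((M.inv()*T).as_rotvec(degrees=True))
print(tool([330,300,260]),tool([446,-165,150]))
```

```text
[-3.09086519e-02 -1.24654525e-02 -2.49770196e+01]
[-0.1973 -0.1749 -0.0547] [-0.4755 -0.5651  0.0555]
```

```bash
python3 -m creep '[{"x":0,"y":0,"z":-0.05},{"x":-0.197,"y":-0.175,"z":-0.055,"wz":-25},{"x":-0.197,"y":-0.175,"z":-0.055,"wz":-25},{"x":-0.197,"y":-0.175,"z":-0.055,"wz":-25},{"x":-0.197,"y":-0.175,"z":-0.055,"wz":-25},{"x":-0.197,"y":-0.175,"z":-0.055,"wz":-25},{"x":-0.4755,"y":-0.565,"z":0,"wz":-25},{"x":-0.4755,"y":-0.565,"z":0,"wz":-25},{"x":-0.4755,"y":-0.565,"z":0,"wz":-25},{"x":-0.4755,"y":-0.565,"z":0,"wz":-25}]' 1 20
python3 - <<'E'
from h import *
s=bot.observe()
M=R.from_euler('xyz',s['ee_rot'],degrees=True);T=R.from_euler('xyz',[180,0,-176.5],degrees=True)
print((M.inv()*T).as_rotvec(degrees=True))
print(tool([446,-165,150]),s['joints'])
E
```

```text
[-3.09086519e-02 -1.24654525e-02 -2.49770196e+01]
[-0.4755 -0.5651  0.0555] [ 6.15920018e+01  1.58231622e+01  8.62473015e+01  1.50103644e-03
  7.79625681e+01 -6.93129133e+00]invalid input at $[0]: expected keys x, y, z, wx, wy, wz
```

```bash
cat > st.py <<'E'
import sys
from h import *
s=bot.observe()
M=R.from_euler('xyz',s['ee_rot'],degrees=True);T=R.from_euler('xyz',[180,0,-176.5],degrees=True)
print('t',s['time_s'],'pos',s['position'].round(1),'F',s['force'].round(1),'open',round(s['opening'],1),'rotneed',(M.inv()*T).as_rotvec(degrees=True).round(2),'j',s['joints'].round(0))
if len(sys.argv)>3: print('need',tool([float(a) for a in sys.argv[1:4]],s))
E
python3 -m creep '[{"x":0,"y":0,"z":-0.05,"wx":0,"wy":0,"wz":0},{"x":-0.197,"y":-0.175,"z":-0.055,"wx":0,"wy":0,"wz":-25},{"x":-0.197,"y":-0.175,"z":-0.055,"wx":0,"wy":0,"wz":-25},{"x":-0.197,"y":-0.175,"z":-0.055,"wx":0,"wy":0,"wz":-25},{"x":-0.197,"y":-0.175,"z":-0.055,"wx":0,"wy":0,"wz":-25},{"x":-0.197,"y":-0.175,"z":-0.055,"wx":0,"wy":0,"wz":-25},{"x":-0.4755,"y":-0.565,"z":0,"wx":0,"wy":0,"wz":-25},{"x":-0.4755,"y":-0.565,"z":0,"wx":0,"wy":0,"wz":-25},{"x":-0.4755,"y":-0.565,"z":0,"wx":0,"wy":0,"wz":-25},{"x":-0.4755,"y":-0.565,"z":0,"wx":0,"wy":0,"wz":-25}]' 1 20
python3 st.py 446 -165 150
```

```text
time_s: 1.3
position: [369.9, 125.6, 238.3]
ee_rot: [-180.0, 0.1, -176.4]
force: [1.3, 0.3, 0.5]
opening: 17.4
t 1.3 pos [369.9 125.6 238.3] F [1.3 0.3 0.5] open 17.4 rotneed [-0.02  0.05  0.05] j [  9.  -2. 102.  -0.  79. -85.]
need [-0.0578 -0.2947  0.0885]
```

```bash
python3 -m creep '[{"x":-0.058,"y":-0.295,"z":0.0,"wx":0,"wy":0,"wz":0},{"x":-0.058,"y":-0.295,"z":0.02,"wx":0,"wy":0,"wz":0},{"x":-0.058,"y":-0.295,"z":0.05,"wx":0,"wy":0,"wz":0},{"x":-0.058,"y":-0.295,"z":0.0885,"wx":0,"wy":0,"wz":0},{"x":-0.058,"y":-0.295,"z":0.0885,"wx":0,"wy":0,"wz":0},{"x":-0.058,"y":-0.295,"z":0.0885,"wx":0,"wy":0,"wz":0},{"x":-0.058,"y":-0.295,"z":0.0885,"wx":0,"wy":0,"wz":0},{"x":-0.058,"y":-0.295,"z":0.0885,"wx":0,"wy":0,"wz":0},{"x":-0.058,"y":-0.295,"z":0.0885,"wx":0,"wy":0,"wz":0}]'
python3 st.py 446 -157 26
python3 - <<'E'
from h import *
im=cam('wrist');p=im['pixels'].copy()
for P in [[446,-130.5,72],[446,-157,26]]:
    u=proj(im,P);print(u);cv2.circle(p,tuple(int(a) for a in u),3,(0,0,255),1)
cv2.imwrite('pics/w1.png',np.clip(p*1.4,0,255).astype('uint8'))
E
```

```text
time_s: 2.2
position: [445.9, -164.3, 150.2]
ee_rot: [179.9, 0.0, -176.5]
force: [-0.1, -0.5, 0.2]
opening: 0.6
t 2.2 pos [ 445.9 -164.3  150.2] F [-0.1 -0.5  0.2] open 0.6 rotneed [0.06 0.02 0.02] j [ -29.   10.  103.    0.   67. -122.]
need [-0.0005  0.0071  0.1242]
[361.00169327 209.12640804]
[331.874296   194.86074148]
```

View pics/w1.png

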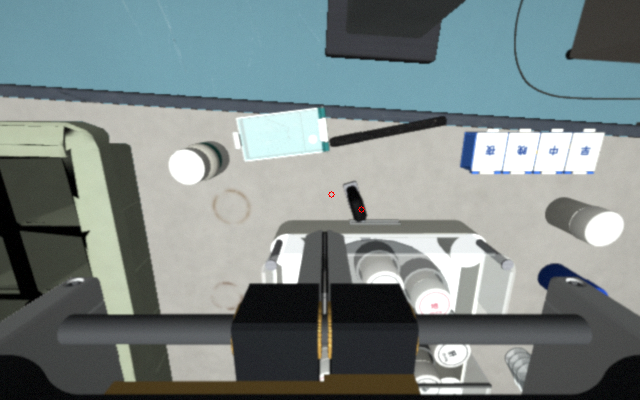

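```bash
python3 -m creep '[{"x":0,"y":0.005,"z":0.05,"wx":0,"wy":0,"wz":0},{"x":0,"y":0.007,"z":0.1,"wx":0,"wy":0,"wz":0},{"x":0,"y":0.007,"z":0.124,"wx":0,"wy":0,"wz":0},{"x":0,"y":0.007,"z":0.124,"wx":0,"wy":0,"wz":0},{"x":0,"y":0.007,"z":0.124,"wx":0,"wy":0,"wz":0}]'
python3 -m creep '[{"x":0,"y":0.002,"z":0,"wx":0,"wy":0,"wz":0},{"x":0,"y":0.004,"z":0,"wx":0,"wy":0,"wz":0},{"x":0,"y":0.006,"z":0,"wx":0,"wy":0,"wz":0},{"x":0,"y":0.008,"z":0,"wx":0,"wy":0,"wz":0},{"x":0,"y":0.008,"z":0,"wx":0,"wy":0,"wz":0}]'
python3 -m creep '[{"x":0,"y":0.001,"z":0,"wx":0,"wy":0,"wz":0},{"x":0,"y":0.002,"z":0,"wx":0,"wy":0,"wz":0},{"x":0,"y":0.003,"z":0,"wx":0,"wy":0,"wz":0},{"x":0,"y":0.003,"z":0,"wx":0,"wy":0,"wz":0}]'
python3 -m creep '[{"x":0,"y":0.001,"z":0,"wx":0,"wy":0,"wz":0},{"x":0,"y":0.002,"z":0,"wx":0,"wy":0,"wz":0},{"x":0,"y":0.003,"z":0,"wx":0,"wy":0,"wz":0},{"x":0,"y":0.003,"z":0,"wx":0,"wy":0,"wz":0}]'
```

```text
time_s: 2.75
position: [446.5, -155.9, 27.8]
ee_rot: [-180.0, 0.1, -176.3]
force: [0.3, 0.1, 0.7]
opening: 0.0
time_s: 3.25
position: [446.3, -147.9, 28.3]
ee_rot: [-180.0, 0.2, -176.3]
force: [0.8, -1.3, 0.9]
opening: 0.2
time_s: 3.65
position: [445.9, -144.7, 28.1]
ee_rot: [-180.0, 0.2, -176.3]
force: [-0.6, -1.6, 0.8]
opening: 0.3
time_s: 4.05
position: [445.6, -141.5, 28.1]
ee_rot: [180.0, 0.2, -176.3]
force: [-0.4, -0.8, -0.2]
opening: 0.5
```

```bash
for i in 1 2 3 4; do python3 -m creep '[{"x":0,"y":0.001,"z":0,"wx":0,"wy":0,"wz":0},{"x":0,"y":0.002,"z":0,"wx":0,"wy":0,"wz":0},{"x":0,"y":0.003,"z":0,"wx":0,"wy":0,"wz":0},{"x":0,"y":0.003,"z":0,"wx":0,"wy":0,"wz":0}]' | egrep 'posi|force'; done
```

```text
position: [445.4, -138.4, 28.1]
force: [-1.1, -1.8, 0.0]
position: [445.0, -135.4, 28.1]
force: [-1.2, -2.2, -0.0]
position: [444.5, -132.4, 28.0]
force: [-2.2, -2.7, 0.3]
position: [444.1, -129.5, 28.1]
force: [-2.8, -4.9, -0.0]
```

```bash
for i in 1 2 3 4; do python3 -m creep '[{"x":0,"y":0.001,"z":0,"wx":0,"wy":0,"wz":0},{"x":0,"y":0.002,"z":0,"wx":0,"wy":0,"wz":0},{"x":0,"y":0.003,"z":0,"wx":0,"wy":0,"wz":0},{"x":0,"y":0.003,"z":0,"wx":0,"wy":0,"wz":0}]' | egrep 'posi|force'; done
```

```text
position: [443.6, -126.4, 28.0]
force: [-2.8, -4.2, 0.4]
position: [443.3, -123.3, 28.0]
force: [-3.1, -3.9, 0.7]
position: [442.9, -120.1, 28.0]
force: [-2.5, -3.2, 0.5]
position: [442.7, -116.9, 28.0]
force: [-2.2, -3.5, 1.0]
```

```bash
for i in 1 2 3 4; do python3 -m creep '[{"x":0,"y":0.001,"z":0,"wx":0,"wy":0,"wz":0},{"x":0,"y":0.001,"z":0,"wx":0,"wy":0,"wz":0}]' | egrep 'posi|force'; done
```

```text
position: [442.7, -116.4, 28.0]
force: [-2.3, -5.5, 1.1]
position: [442.7, -116.1, 28.0]
force: [-3.1, -7.2, 0.9]
position: [442.7, -116.1, 28.1]
force: [-4.0, -7.3, 0.9]
position: [442.7, -116.1, 28.1]
force: [-2.6, -7.1, -0.6]
```

Run:
```python
from h import *
im=cam('side');cv2.imwrite('pics/s1.png',im['pixels'])
import cv2
a=cv2.imread('pics/side0.png').astype(int);d=np.abs(a-im['pixels'].astype(int)).sum(2)
print(d[150:250,220:330].mean())
```

```text
27.37309090909091
```

Run:
```python
import cv2,numpy as np
b=cv2.imread('pics/s1.png')[140:260,220:380]
b=cv2.resize(b,None,fx=4,fy=4,interpolation=cv2.INTER_CUBIC)
cv2.imwrite('pics/s1c.png',np.clip(b*1.3,0,255).astype('uint8'))
```

```text
(no output)
```

View pics/s1c.png

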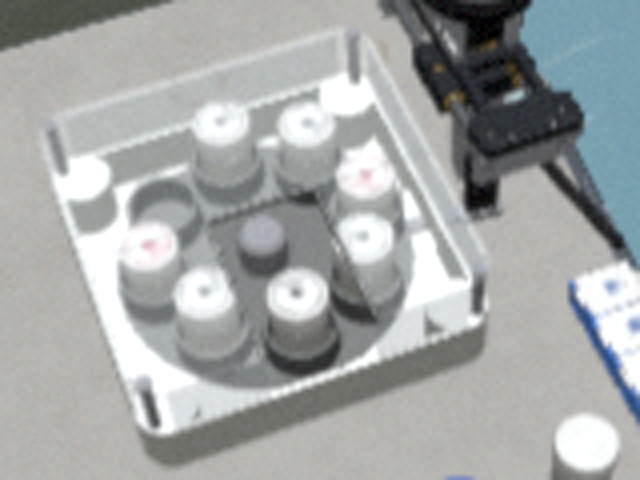

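```bash
python3 -m creep '[{"x":0,"y":-0.015,"z":0,"wx":0,"wy":0,"wz":0},{"x":0,"y":-0.030,"z":0,"wx":0,"wy":0,"wz":0},{"x":0,"y":-0.04,"z":0,"wx":0,"wy":0,"wz":0},{"x":0,"y":-0.04,"z":0,"wx":0,"wy":0,"wz":0},{"x":0,"y":-0.04,"z":0,"wx":0,"wy":0,"wz":0},{"x":0,"y":-0.04,"z":0,"wx":0,"wy":0,"wz":0}]' | egrep 'posi|force'
python3 -m creep '[{"x":0,"y":0.003,"z":0,"wx":0,"wy":0,"wz":0},{"x":0,"y":0.006,"z":0,"wx":0,"wy":0,"wz":0},{"x":0,"y":0.009,"z":0,"wx":0,"wy":0,"wz":0},{"x":0,"y":0.011,"z":0,"wx":0,"wy":0,"wz":0},{"x":0,"y":0.013,"z":0,"wx":0,"wy":0,"wz":0},{"x":0,"y":0.015,"z":0,"wx":0,"wy":0,"wz":0},{"x":0,"y":0.017,"z":0,"wx":0,"wy":0,"wz":0},{"x":0,"y":0.019,"z":0,"wx":0,"wy":0,"wz":0},{"x":0,"y":0.020,"z":0,"wx":0,"wy":0,"wz":0},{"x":0,"y":0.021,"z":0,"wx":0,"wy":0,"wz":0}]' | egrep 'posi|force'
python3 -m creep '[{"x":0,"y":0.001,"z":0,"wx":0,"wy":0,"wz":0},{"x":0,"y":0.002,"z":0,"wx":0,"wy":0,"wz":0},{"x":0,"y":0.003,"z":0,"wx":0,"wy":0,"wz":0},{"x":0,"y":0.004,"z":0,"wx":0,"wy":0,"wz":0},{"x":0,"y":0.005,"z":0,"wx":0,"wy":0,"wz":0},{"x":0,"y":0.006,"z":0,"wx":0,"wy":0,"wz":0},{"x":0,"y":0.007,"z":0,"wx":0,"wy":0,"wz":0},{"x":0,"y":0.008,"z":0,"wx":0,"wy":0,"wz":0},{"x":0,"y":0.009,"z":0,"wx":0,"wy":0,"wz":0},{"x":0,"y":0.010,"z":0,"wx":0,"wy":0,"wz":0}]' | egrep 'posi|force|time'
```

```text
position: [445.0, -155.5, 28.2]
force: [1.1, 0.5, 0.0]
position: [443.5, -134.9, 28.1]
force: [-1.7, -3.5, 0.8]
time_s: 10.7
position: [442.3, -125.0, 28.0]
force: [-2.6, -4.7, 0.9]
```

```bash
for i in 1 2; do python3 -m creep '[{"x":0,"y":0.001,"z":0,"wx":0,"wy":0,"wz":0},{"x":0,"y":0.002,"z":0,"wx":0,"wy":0,"wz":0},{"x":0,"y":0.003,"z":0,"wx":0,"wy":0,"wz":0}]' | egrep 'posi|force'; done
python3 -m creep '[{"x":0,"y":0.001,"z":0,"wx":0,"wy":0,"wz":0},{"x":0,"y":0.0015,"z":0,"wx":0,"wy":0,"wz":0},{"x":0,"y":0.0015,"z":0,"wx":0,"wy":0,"wz":0}]' | egrep 'posi|force'
for i in 1 2; do python3 -m creep '[{"x":0,"y":0.001,"z":0,"wx":0,"wy":0,"wz":0},{"x":0,"y":0.001,"z":0,"wx":0,"wy":0,"wz":0}]' | egrep 'posi|force|time'; done
cat > chk.py <<'E'
# darkness at each socket's rim-height centre region, side view: jar (bright) vs empty
from h import *
im=cam('side');g=cv2.cvtColor(im['pixels'],cv2.COLOR_BGR2GRAY)
c=np.array([596.5,-95.5]);o=[]
for k in range(8):
    a=np.radians(93.5-45*k);P=[*(c+75*np.array([np.cos(a),np.sin(a)])),60]
    u,v=proj(im,P).astype(int);o.append(int(g[v-2:v+3,u-2:u+3].mean()))
print('brightness at -k notches',o)
E
python3 chk.py
```

```text
position: [441.9, -122.2, 28.0]
force: [-2.2, -3.9, 1.7]
position: [441.7, -119.0, 28.0]
force: [-2.3, -3.6, 1.5]
position: [441.5, -117.2, 28.0]
force: [-1.3, -3.5, 0.6]
time_s: 11.8
position: [441.5, -116.7, 28.0]
force: [-1.9, -4.1, 0.4]
time_s: 12.0
position: [441.5, -116.4, 28.1]
force: [-1.9, -5.4, -0.2]
brightness at -k notches [95, 114, 159, 147, 125, 176, 173, 140]
```

```bash
cat > chk.py <<'E'
from h import *
def f(px,im):
    g=cv2.cvtColor(px,cv2.COLOR_BGR2GRAY);c=np.array([596.5,-95.5]);o=[]
    for k in range(8):
        a=np.radians(93.5-45*k);P=[*(c+75*np.array([np.cos(a),np.sin(a)])),60]
        u,v=proj(im,P).astype(int);o.append(int(np.percentile(g[v-6:v+7,u-6:u+7],75)))
    return o
if __name__=='__main__':
    im=cam('side');cv2.imwrite('pics/s%.1f.png'%bot.observe()['time_s'],im['pixels'])
    for n in ['side0','s1']: print(n,f(cv2.imread(f'pics/{n}.png'),im))
    print('now',f(im['pixels'],im))
E
python3 chk.py
```

```text
side0 [176, 184, 179, 183, 121, 180, 177, 183]
s1 [187, 189, 191, 134, 187, 188, 191, 184]
now [106, 145, 182, 162, 171, 187, 193, 147]
```

```bash
ls pics
python3 - <<'E'
import cv2,numpy as np,glob
b=cv2.imread(glob.glob('pics/s12*.png')[0])[140:260,220:380]
b=cv2.resize(b,None,fx=4,fy=4,interpolation=cv2.INTER_CUBIC)
cv2.imwrite('pics/s2c.png',np.clip(b*1.3,0,255).astype('uint8'))
E
```

```text
ca.png
cb.png
s1.png
s12.1.png
s1c.png
scene0.png
side0.png
w1.png
wrist0.png
```

View pics/s2c.png

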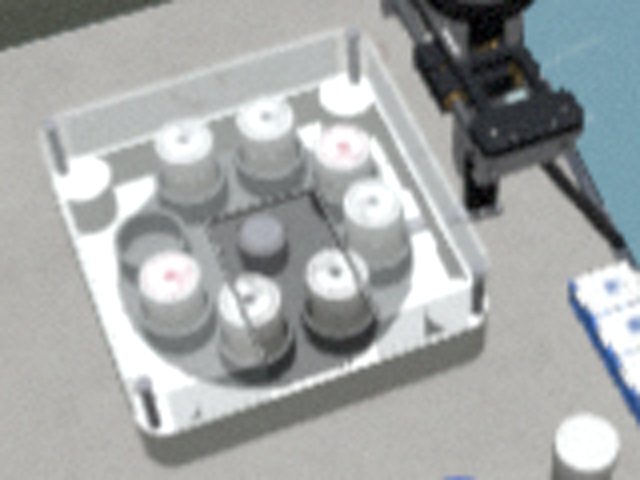

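```bash
for i in 1 2 3; do python3 -m creep '[{"x":0,"y":0.0013,"z":0,"wx":0,"wy":0,"wz":0},{"x":0,"y":0.0013,"z":0,"wx":0,"wy":0,"wz":0}]' | egrep 'posi|force|time';python3 chk.py|tail -1; done
```

```text
time_s: 12.3
position: [441.5, -116.2, 28.1]
force: [-3.6, -8.0, 1.0]
now [172, 169, 135, 173, 173, 190, 191, 187]
time_s: 12.55
position: [441.5, -116.1, 28.1]
force: [-1.8, -7.4, -0.2]
now [187, 194, 123, 189, 189, 190, 182, 187]
time_s: 12.8
position: [441.6, -116.2, 28.2]
force: [-3.3, -9.0, 0.4]
now [187, 193, 125, 190, 188, 191, 183, 188]
```

```bash
python3 -m creep '[{"x":0,"y":-0.015,"z":0,"wx":0,"wy":0,"wz":0},{"x":0,"y":-0.030,"z":0,"wx":0,"wy":0,"wz":0},{"x":-0.001,"y":-0.04,"z":0,"wx":0,"wy":0,"wz":0},{"x":-0.001,"y":-0.04,"z":0,"wx":0,"wy":0,"wz":0},{"x":-0.001,"y":-0.04,"z":0,"wx":0,"wy":0,"wz":0},{"x":-0.001,"y":-0.04,"z":0,"wx":0,"wy":0,"wz":0}]' | egrep 'posi|force'
python3 chk.py|tail -1
python3 -m creep '[{"x":0,"y":0.003,"z":0,"wx":0,"wy":0,"wz":0},{"x":0,"y":0.006,"z":0,"wx":0,"wy":0,"wz":0},{"x":0,"y":0.009,"z":0,"wx":0,"wy":0,"wz":0},{"x":0,"y":0.011,"z":0,"wx":0,"wy":0,"wz":0},{"x":0,"y":0.013,"z":0,"wx":0,"wy":0,"wz":0},{"x":0,"y":0.015,"z":0,"wx":0,"wy":0,"wz":0},{"x":0,"y":0.017,"z":0,"wx":0,"wy":0,"wz":0},{"x":0,"y":0.019,"z":0,"wx":0,"wy":0,"wz":0},{"x":0,"y":0.020,"z":0,"wx":0,"wy":0,"wz":0},{"x":0,"y":0.021,"z":0,"wx":0,"wy":0,"wz":0}]' | egrep 'posi|force'
python3 -m creep '[{"x":0,"y":0.001,"z":0,"wx":0,"wy":0,"wz":0},{"x":0,"y":0.002,"z":0,"wx":0,"wy":0,"wz":0},{"x":0,"y":0.003,"z":0,"wx":0,"wy":0,"wz":0},{"x":0,"y":0.004,"z":0,"wx":0,"wy":0,"wz":0},{"x":0,"y":0.005,"z":0,"wx":0,"wy":0,"wz":0},{"x":0,"y":0.006,"z":0,"wx":0,"wy":0,"wz":0},{"x":0,"y":0.007,"z":0,"wx":0,"wy":0,"wz":0},{"x":0,"y":0.008,"z":0,"wx":0,"wy":0,"wz":0},{"x":0,"y":0.009,"z":0,"wx":0,"wy":0,"wz":0},{"x":0,"y":0.010,"z":0,"wx":0,"wy":0,"wz":0}]' | egrep 'posi|force|time'
for i in 1 2; do python3 -m creep '[{"x":0,"y":0.001,"z":0,"wx":0,"wy":0,"wz":0},{"x":0,"y":0.002,"z":0,"wx":0,"wy":0,"wz":0},{"x":0,"y":0.003,"z":0,"wx":0,"wy":0,"wz":0}]' | egrep 'posi|force'; done
```

```text
position: [445.0, -155.3, 28.5]
force: [-0.6, 0.6, 0.4]
now [187, 193, 123, 190, 189, 190, 183, 188]
position: [443.4, -134.7, 28.4]
force: [-2.2, -4.0, 0.9]
time_s: 15.5
position: [442.3, -124.9, 28.2]
force: [-2.6, -4.1, 0.7]
position: [441.9, -122.1, 28.2]
force: [-3.6, -4.8, 1.8]
position: [441.6, -118.9, 28.2]
force: [-2.5, -3.8, 1.1]
```

```bash
python3 -m creep '[{"x":0,"y":0.001,"z":0,"wx":0,"wy":0,"wz":0},{"x":0,"y":0.0015,"z":0,"wx":0,"wy":0,"wz":0},{"x":0,"y":0.0015,"z":0,"wx":0,"wy":0,"wz":0}]' | egrep 'posi|force'
for i in 1 2 3; do python3 -m creep '[{"x":0,"y":0.001,"z":0,"wx":0,"wy":0,"wz":0},{"x":0,"y":0.001,"z":0,"wx":0,"wy":0,"wz":0}]' | egrep 'posi|force|time'; done
python3 chk.py|tail -1;python3 chk.py|tail -1
```

```text
position: [441.5, -117.4, 28.2]
force: [-3.0, -4.7, 1.5]
time_s: 16.6
position: [441.6, -116.9, 28.2]
force: [-3.4, -5.3, 0.7]
time_s: 16.8
position: [441.6, -116.7, 28.3]
force: [-2.9, -6.0, 0.5]
time_s: 17.0
position: [441.6, -116.6, 28.3]
force: [-2.7, -6.6, 0.8]
now [188, 131, 188, 190, 190, 187, 184, 186]
now [188, 133, 186, 190, 191, 187, 185, 188]
```

Third click confirmed (empty at −1 notch). Last one, the same way.

```bash
python3 -m creep '[{"x":0,"y":-0.015,"z":0,"wx":0,"wy":0,"wz":0},{"x":0,"y":-0.030,"z":0,"wx":0,"wy":0,"wz":0},{"x":-0.001,"y":-0.04,"z":0,"wx":0,"wy":0,"wz":0},{"x":-0.001,"y":-0.04,"z":0,"wx":0,"wy":0,"wz":0},{"x":-0.001,"y":-0.04,"z":0,"wx":0,"wy":0,"wz":0},{"x":-0.001,"y":-0.04,"z":0,"wx":0,"wy":0,"wz":0}]' | egrep 'posi|force'
python3 chk.py|tail -1
python3 -m creep '[{"x":0,"y":0.003,"z":0,"wx":0,"wy":0,"wz":0},{"x":0,"y":0.006,"z":0,"wx":0,"wy":0,"wz":0},{"x":0,"y":0.009,"z":0,"wx":0,"wy":0,"wz":0},{"x":0,"y":0.011,"z":0,"wx":0,"wy":0,"wz":0},{"x":0,"y":0.013,"z":0,"wx":0,"wy":0,"wz":0},{"x":0,"y":0.015,"z":0,"wx":0,"wy":0,"wz":0},{"x":0,"y":0.017,"z":0,"wx":0,"wy":0,"wz":0},{"x":0,"y":0.019,"z":0,"wx":0,"wy":0,"wz":0},{"x":0,"y":0.020,"z":0,"wx":0,"wy":0,"wz":0},{"x":0,"y":0.021,"z":0,"wx":0,"wy":0,"wz":0}]' | egrep 'posi|force'
python3 -m creep '[{"x":0,"y":0.001,"z":0,"wx":0,"wy":0,"wz":0},{"x":0,"y":0.002,"z":0,"wx":0,"wy":0,"wz":0},{"x":0,"y":0.003,"z":0,"wx":0,"wy":0,"wz":0},{"x":0,"y":0.004,"z":0,"wx":0,"wy":0,"wz":0},{"x":0,"y":0.005,"z":0,"wx":0,"wy":0,"wz":0},{"x":0,"y":0.006,"z":0,"wx":0,"wy":0,"wz":0},{"x":0,"y":0.007,"z":0,"wx":0,"wy":0,"wz":0},{"x":0,"y":0.008,"z":0,"wx":0,"wy":0,"wz":0},{"x":0,"y":0.009,"z":0,"wx":0,"wy":0,"wz":0},{"x":0,"y":0.010,"z":0,"wx":0,"wy":0,"wz":0}]' | egrep 'posi|force|time'
for i in 1 2; do python3 -m creep '[{"x":0,"y":0.001,"z":0,"wx":0,"wy":0,"wz":0},{"x":0,"y":0.002,"z":0,"wx":0,"wy":0,"wz":0},{"x":0,"y":0.003,"z":0,"wx":0,"wy":0,"wz":0}]' | egrep 'posi|force'; done
```

```text
position: [445.1, -155.9, 28.9]
force: [0.4, -0.4, 0.4]
now [188, 132, 186, 191, 192, 187, 186, 188]
position: [443.4, -135.2, 28.6]
force: [-1.0, -3.0, 1.2]
time_s: 19.75
position: [442.3, -125.5, 28.4]
force: [-3.4, -4.2, 2.4]
position: [442.0, -122.7, 28.4]
force: [-2.8, -3.7, 1.3]
position: [441.7, -119.6, 28.4]
force: [-1.5, -3.9, 2.0]
```

```bash
python3 -m creep '[{"x":0,"y":0.001,"z":0,"wx":0,"wy":0,"wz":0},{"x":0,"y":0.002,"z":0,"wx":0,"wy":0,"wz":0},{"x":0,"y":0.002,"z":0,"wx":0,"wy":0,"wz":0}]' | egrep 'posi|force'
for i in 1 2 3; do python3 -m creep '[{"x":0,"y":0.001,"z":0,"wx":0,"wy":0,"wz":0},{"x":0,"y":0.001,"z":0,"wx":0,"wy":0,"wz":0}]' | egrep 'posi|force|time'; done
python3 chk.py|tail -1;python3 chk.py|tail -1
```

```text
position: [441.6, -117.6, 28.4]
force: [-2.3, -3.8, 1.2]
time_s: 20.85
position: [441.6, -117.1, 28.5]
force: [-2.1, -5.9, 1.1]
time_s: 21.05
position: [441.6, -116.9, 28.4]
force: [-1.7, -6.1, 1.1]
time_s: 21.25
position: [441.6, -116.8, 28.5]
force: [-2.7, -7.5, 0.3]
now [103, 136, 175, 186, 168, 185, 193, 185]
now [103, 156, 175, 189, 168, 187, 191, 187]
```

```bash
for i in 1 2; do python3 -m creep '[{"x":0,"y":0.0012,"z":0,"wx":0,"wy":0,"wz":0},{"x":0,"y":0.0012,"z":0,"wx":0,"wy":0,"wz":0}]' | egrep 'posi|force|time';python3 chk.py|tail -1; done
```

```text
time_s: 21.55
position: [441.6, -116.8, 28.5]
force: [-3.4, -7.3, 1.3]
now [104, 188, 188, 192, 186, 188, 186, 192]
time_s: 21.8
position: [441.6, -116.8, 28.5]
force: [-2.7, -7.8, 0.6]
now [104, 188, 188, 192, 186, 187, 186, 191]
```

```bash
python3 -m creep '[{"x":0,"y":-0.015,"z":0,"wx":0,"wy":0,"wz":0},{"x":0,"y":-0.030,"z":0,"wx":0,"wy":0,"wz":0},{"x":0,"y":-0.04,"z":0,"wx":0,"wy":0,"wz":0},{"x":0,"y":-0.04,"z":-0.03,"wx":0,"wy":0,"wz":0},{"x":0,"y":-0.04,"z":-0.08,"wx":0,"wy":0,"wz":0},{"x":0,"y":-0.04,"z":-0.13,"wx":0,"wy":0,"wz":0},{"x":0,"y":-0.04,"z":-0.13,"wx":0,"wy":0,"wz":0}]' | egrep 'posi|force'
python3 chk.py | tail -1
python3 st.py 456 122 160
```

```text
position: [449.8, -154.6, 165.9]
force: [1.4, -0.1, -0.1]
now [103, 185, 186, 191, 184, 185, 183, 189]
t 22.6 pos [ 447.7 -153.7  162.8] F [-0.4  0.  -0.6] open 0.5 rotneed [-1.83  0.08  1.11] j [ -26.    8.  103.   -2.   68. -120.]
need [-0.0304  0.2741 -0.0059]
```

```bash
python3 -m creep '[{"x":-0.03,"y":0.274,"z":0,"wx":-1.8,"wy":0,"wz":1.1},{"x":-0.03,"y":0.274,"z":0,"wx":-1.8,"wy":0,"wz":1.1},{"x":-0.03,"y":0.274,"z":0,"wx":-1.8,"wy":0,"wz":1.1},{"x":-0.03,"y":0.274,"z":0,"wx":-1.8,"wy":0,"wz":1.1},{"x":-0.03,"y":0.274,"z":0,"wx":-1.8,"wy":0,"wz":1.1},{"x":-0.03,"y":0.274,"z":0,"wx":-1.8,"wy":0,"wz":1.1},{"x":-0.03,"y":0.274,"z":0,"wx":-1.8,"wy":0,"wz":1.1},{"x":-0.03,"y":0.274,"z":0,"wx":-1.8,"wy":0,"wz":1.1},{"x":-0.03,"y":0.274,"z":0,"wx":-1.8,"wy":0,"wz":1.1},{"x":-0.03,"y":0.274,"z":0,"wx":-1.8,"wy":0,"wz":1.1}]' -0.4 | egrep 'posi|force'
python3 st.py 456 122 160
python3 - <<'E'
from h import *
im=cam('wrist');p=im['pixels'].copy();cv2.imwrite('pics/w2raw.png',p)
import pickle;pickle.dump(im,open('w2.pkl','wb'))
for P in [[455.5,122,58],[455.5,122,0]]:
    u=proj(im,P);print(u);cv2.circle(p,tuple(int(a) for a in u),3,(0,0,255),1)
cv2.imwrite('pics/w2.png',p)
E
```

```text
position: [455.4, 120.4, 153.7]
force: [0.0, -0.2, -0.3]
t 23.6 pos [455.4 120.4 153.7] F [ 0.  -0.2 -0.3] open 65.5 rotneed [-0.04  0.02 -0.11] j [  6.   9. 103.  -0.  68. -87.]
need [-0.0007  0.0015 -0.0063]
[327.13084925 201.91976471]
[326.70619923 188.16444985]
```

View pics/w2.png

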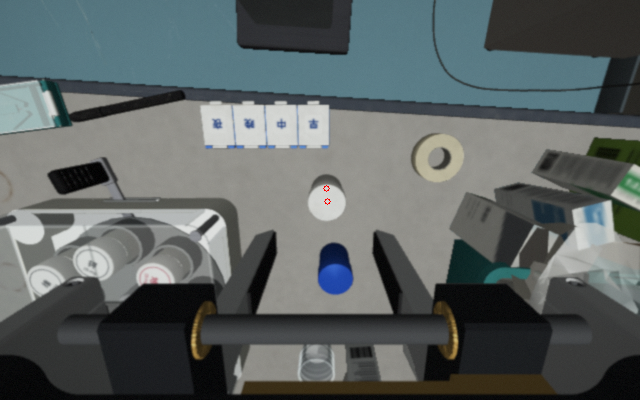

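Run:
```python
from h import *
import pickle
im=pickle.load(open('w2.pkl','rb'));g=cv2.cvtColor(im['pixels'],cv2.COLOR_BGR2GRAY)
print(g[201,300:355:3],g[170:230:3,326])
m=(g[165:235,295:360]>170).astype('uint8')
c=max(cv2.findContours(m,0,2)[0],key=cv2.contourArea);(x,y),r=cv2.minEnclosingCircle(c)
print(x+295,y+165,r,cv2.fitEllipse(c),onplane(im,x+295,y+165,58), np.linalg.norm(onplane(im,x+295+r,y+165,58)-onplane(im,x+295,y+165,58)))
# lever tab in the wrist view: where rest tab top should be
print(proj(im,[447,-130.5,72]),proj(im,[446.4,-131.7,8]))
```

```text
[143 144 148 206 212 209 212 211 211 213 212 210 209 210 212 182 148 148
 148] [146 135  73  81 104 196 210 211 212 211 210 211 212 211 211 210 208 163
 146 147]
326.40339851379395 202.07423782348633 18.849092483520508 ((31.414661407470703, 37.43672561645508), (35.48538589477539, 37.070308685302734), 87.29261779785156) [455.70443845 121.27859436  58.        ] 18.977631798909005
[ 58.54303201 182.50183504] [107.16813281 169.7183486 ]
```

```bash
python3 -m creep '[{"x":0,"y":0.001,"z":0.05,"wx":0,"wy":0,"wz":0},{"x":0,"y":0.001,"z":0.09,"wx":0,"wy":0,"wz":0},{"x":0,"y":0.001,"z":0.115,"wx":0,"wy":0,"wz":0},{"x":0,"y":0.001,"z":0.124,"wx":0,"wy":0,"wz":0},{"x":0,"y":0.001,"z":0.124,"wx":0,"wy":0,"wz":0},{"x":0,"y":0.001,"z":0.124,"wx":0,"wy":0,"wz":0}]' - 15| egrep 'posi|force|open'
python3 -m creep '[{"x":0,"y":0,"z":0,"wx":0,"wy":0,"wz":0},{"x":0,"y":0,"z":0,"wx":0,"wy":0,"wz":0},{"x":0,"y":0,"z":0,"wx":0,"wy":0,"wz":0},{"x":0,"y":0,"z":0,"wx":0,"wy":0,"wz":0},{"x":0,"y":0,"z":0,"wx":0,"wy":0,"wz":0},{"x":0,"y":0,"z":0,"wx":0,"wy":0,"wz":0},{"x":0,"y":0,"z":0,"wx":0,"wy":0,"wz":0},{"x":0,"y":0,"z":0,"wx":0,"wy":0,"wz":0}]' 1 15| egrep 'posi|force|open'
python3 st.py 456 122 190
```

```text
position: [456.8, 121.2, 30.9]
force: [-0.5, -0.2, 1.1]
opening: 65.8
position: [457.4, 121.4, 31.4]
force: [-0.2, 1.0, 6.3]
opening: 39.2
t 25.05 pos [457.4 121.4  31.4] F [-0.2  1.   6.3] open 39.2 rotneed [-0.02  0.23 -0.16] j [  6.  17. 113.  -0.  50. -87.]
need [ 0.0007  0.0007 -0.1586]
```

```bash
python3 -m creep '[{"x":0,"y":0,"z":-0.02,"wx":0,"wy":0,"wz":0},{"x":0,"y":0,"z":-0.06,"wx":0,"wy":0,"wz":0},{"x":0,"y":0,"z":-0.1,"wx":0,"wy":0,"wz":0},{"x":0,"y":0,"z":-0.12,"wx":0,"wy":0,"wz":0},{"x":0,"y":0,"z":-0.12,"wx":0,"wy":0,"wz":0},{"x":0,"y":0,"z":-0.12,"wx":0,"wy":0,"wz":0}]' | egrep 'posi|force|open'
python3 st.py 594.2 -21 150
```

```text
position: [456.2, 121.3, 150.6]
force: [-0.1, 0.5, -0.7]
opening: 39.5
t 25.65 pos [456.2 121.3 150.6] F [-0.1  0.5 -0.7] open 39.5 rotneed [-0.03  0.16 -0.15] j [  6.   9. 103.  -0.  67. -87.]
need [-0.1295 -0.1501  0.001 ]
```

Run:
```python
from h import *
o=[]
for n in ['scene','side']:
    im=cam(n);p=im['pixels'];cv2.imwrite(f'pics/{n}5.png',p)
    u,v=proj(im,[592.5,-21.1,48]).astype(int)
    q=cv2.resize(p[v-35:v+35,u-50:u+50],None,fx=8,fy=8,interpolation=cv2.INTER_CUBIC)
    a=proj(im,[592.5,-21.1,48]);print(n,a,u-50,v-35)
    # predicted rim inner circle
    q=np.clip(q*1.5,0,255).astype('uint8')[:296] if 0 else np.clip(q*1.4,0,255).astype('uint8')
    for t in range(0,360,15):
        b=proj(im,[592.5+21.5*np.cos(np.radians(t)),-21.1+21.5*np.sin(np.radians(t)),48]);cv2.circle(q,(int((b[0]-u+50+.5)*8),int((b[1]-v+35+.5)*8)),2,(0,0,255),-1)
    o.append(cv2.resize(q,(560,392))[98-60:330])
cv2.imwrite('pics/rim.png',np.vstack(o))
```

```text
scene [312.12258778 206.19681609] 262 171
side [294.57158089 219.69992433] 244 184
```

View pics/rim.png

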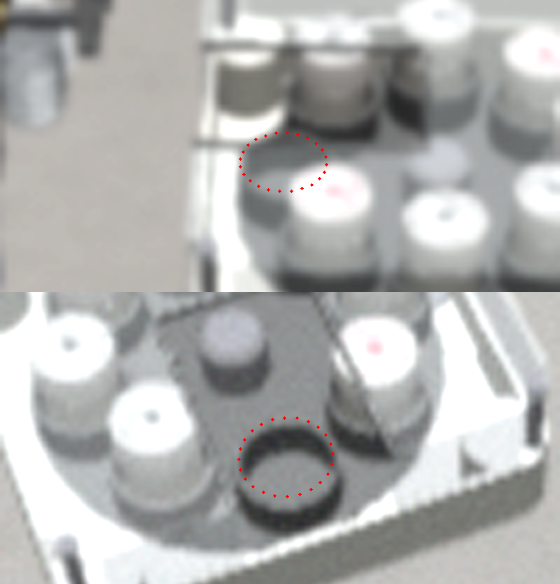

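```bash
python3 -m creep '[{"x":-0.03,"y":-0.035,"z":0,"wx":0,"wy":0,"wz":0},{"x":-0.06,"y":-0.07,"z":0,"wx":0,"wy":0,"wz":0},{"x":-0.09,"y":-0.105,"z":0,"wx":0,"wy":0,"wz":0},{"x":-0.12,"y":-0.14,"z":0.0,"wx":0,"wy":0,"wz":0},{"x":-0.1295,"y":-0.15,"z":0.0,"wx":0,"wy":0,"wz":0},{"x":-0.1295,"y":-0.15,"z":0.01,"wx":0,"wy":0,"wz":0},{"x":-0.1295,"y":-0.15,"z":0.015,"wx":0,"wy":0,"wz":0},{"x":-0.1295,"y":-0.15,"z":0.015,"wx":0,"wy":0,"wz":0},{"x":-0.1295,"y":-0.15,"z":0.015,"wx":0,"wy":0,"wz":0}]' | egrep 'posi|force|open'
python3 st.py 594 -21 130
python3 - <<'E'
from h import *
o=[]
p0=bot.observe()['position'];J=p0+[-1.5,0,-31.4]
for n in ['scene','side']:
    im=cam(n);p=im['pixels'];cv2.imwrite(f'pics/{n}6.png',p)
    u,v=proj(im,J+[0,0,20]).astype(int)
    q=cv2.resize(p[v-25:v+26,u-50:u+50],None,fx=6,fy=6,interpolation=cv2.INTER_CUBIC);q=np.clip(q*1.5,0,255).astype('uint8')
    for r,z,c in [(18.5,0,(0,0,255)),(19.7,58,(0,255,0))]:
      for t in range(0,360,15):
        b=proj(im,J+[r*np.cos(np.radians(t)),r*np.sin(np.radians(t)),z]);cv2.circle(q,(int((b[0]-u+50+.5)*6),int((b[1]-v+25+.5)*6)),2,c,-1)
    o.append(q)
cv2.imwrite('pics/hov.png',np.vstack(o)[:600])
E
```

```text
position: [592.0, -19.7, 134.3]
force: [0.7, -0.3, -0.5]
opening: 39.1
t 26.65 pos [592.  -19.7 134.3] F [ 0.7 -0.3 -0.5] open 39.1 rotneed [ 0.   -0.08 -0.07] j [  -9.   20.   90.   -0.   70. -102.]
need [-0.002  -0.0015  0.0043]
```

View pics/hov.png

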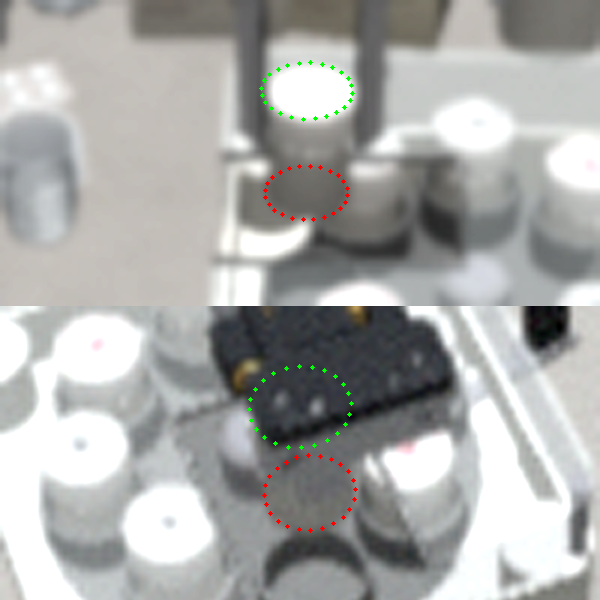

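```bash
python3 -m creep '[{"x":-0.002,"y":-0.0013,"z":0.01,"wx":0,"wy":0,"wz":0},{"x":-0.002,"y":-0.0013,"z":0.02,"wx":0,"wy":0,"wz":0},{"x":-0.002,"y":-0.0013,"z":0.03,"wx":0,"wy":0,"wz":0},{"x":-0.002,"y":-0.0013,"z":0.04,"wx":0,"wy":0,"wz":0},{"x":-0.002,"y":-0.0013,"z":0.048,"wx":0,"wy":0,"wz":0},{"x":-0.002,"y":-0.0013,"z":0.048,"wx":0,"wy":0,"wz":0},{"x":-0.002,"y":-0.0013,"z":0.048,"wx":0,"wy":0,"wz":0}]' | egrep 'posi|force|open'
python3 st.py 594 -20.8 80
```

```text
position: [595.0, -21.3, 86.8]
force: [-0.4, -0.0, -0.8]
opening: 39.2
t 27.45 pos [595.  -21.3  86.8] F [-0.4 -0.  -0.8] open 39.2 rotneed [-0.02  0.01 -0.09] j [  -9.   23.   94.   -0.   64. -102.]
need [0.001  0.0005 0.0068]
```

```bash
python3 -m creep '[{"x":0.001,"y":0.0005,"z":0.002,"wx":0,"wy":0,"wz":0},{"x":0.001,"y":0.0005,"z":0.004,"wx":0,"wy":0,"wz":0},{"x":0.001,"y":0.0005,"z":0.006,"wx":0,"wy":0,"wz":0},{"x":0.001,"y":0.0005,"z":0.006,"wx":0,"wy":0,"wz":0}]' | egrep 'posi|force|open'
python3 -m creep '[{"x":0,"y":0,"z":0.001,"wx":0,"wy":0,"wz":0},{"x":0,"y":0,"z":0.002,"wx":0,"wy":0,"wz":0},{"x":0,"y":0,"z":0.002,"wx":0,"wy":0,"wz":0}]' | egrep 'posi|force|open'
python3 -m creep '[{"x":0,"y":0,"z":0.001,"wx":0,"wy":0,"wz":0},{"x":0,"y":0,"z":0.002,"wx":0,"wy":0,"wz":0},{"x":0,"y":0,"z":0.002,"wx":0,"wy":0,"wz":0}]' | egrep 'posi|force|open'
```

```text
position: [593.8, -20.8, 80.6]
force: [-0.1, -0.1, -0.6]
opening: 39.4
position: [593.7, -20.8, 78.5]
force: [0.3, -0.3, 0.3]
opening: 39.1
position: [593.6, -20.8, 76.3]
force: [0.6, -0.0, -1.0]
opening: 39.2
```

```bash
for i in 1 2 3 4 5; do python3 -m creep '[{"x":0,"y":0,"z":0.002,"wx":0,"wy":0,"wz":0},{"x":0,"y":0,"z":0.0037,"wx":0,"wy":0,"wz":0},{"x":0,"y":0,"z":0.0037,"wx":0,"wy":0,"wz":0}]' | egrep 'posi|force'; done
python3 st.py 593.8 -20.8 54.4
```

```text
position: [593.3, -20.7, 72.3]
force: [0.2, 0.2, -1.0]
position: [593.0, -20.7, 68.2]
force: [0.0, 0.2, -0.4]
position: [592.8, -20.7, 64.2]
force: [0.3, 1.2, -1.4]
position: [592.6, -20.7, 60.2]
force: [-0.4, -0.8, -0.7]
position: [592.3, -20.6, 56.1]
force: [-0.9, -0.1, 0.1]
t 29.95 pos [592.3 -20.6  56.1] F [-0.9 -0.1  0.1] open 39.1 rotneed [ 0.02 -0.22 -0.09] j [  -9.   24.   96.   -0.   60. -102.]
need [-0.0015 -0.0003  0.0017]
```

```bash
python3 -m creep '[{"x":-0.0012,"y":0,"z":0.0005,"wx":0,"wy":-0.2,"wz":0},{"x":-0.0012,"y":0,"z":0.001,"wx":0,"wy":-0.2,"wz":0},{"x":-0.0012,"y":0,"z":0.001,"wx":0,"wy":-0.2,"wz":0}]' | egrep 'posi|force'
for i in 1 2 3; do python3 -m creep '[{"x":0,"y":0,"z":0.0007,"wx":0,"wy":0,"wz":0},{"x":0,"y":0,"z":0.0007,"wx":0,"wy":0,"wz":0}]' | egrep 'posi|force'; done
```

```text
position: [593.4, -20.5, 55.1]
force: [0.9, -0.2, -0.4]
position: [593.6, -20.5, 54.6]
force: [0.1, 0.4, -0.6]
position: [593.9, -20.5, 54.5]
force: [-1.1, 0.2, 4.1]
position: [594.1, -20.5, 54.4]
force: [-1.2, 0.4, 5.7]
```

```bash
python3 -m creep '[{"x":0,"y":0,"z":0,"wx":0,"wy":0,"wz":0},{"x":0,"y":0,"z":0,"wx":0,"wy":0,"wz":0},{"x":0,"y":0,"z":0,"wx":0,"wy":0,"wz":0},{"x":0,"y":0,"z":0,"wx":0,"wy":0,"wz":0},{"x":0,"y":0,"z":0,"wx":0,"wy":0,"wz":0}]' -0.2 | egrep 'posi|force|open'
python3 -m creep '[{"x":0,"y":0,"z":-0.01,"wx":0,"wy":0,"wz":0},{"x":0,"y":0,"z":-0.03,"wx":0,"wy":0,"wz":0},{"x":0,"y":0,"z":-0.06,"wx":0,"wy":0,"wz":0},{"x":0,"y":0,"z":-0.1,"wx":0,"wy":0,"wz":0},{"x":0,"y":0,"z":-0.14,"wx":0,"wy":0,"wz":0},{"x":0.05,"y":0.05,"z":-0.16,"wx":0,"wy":0,"wz":0},{"x":0.1,"y":0.1,"z":-0.16,"wx":0,"wy":0,"wz":0},{"x":0.1,"y":0.15,"z":-0.16,"wx":0,"wy":0,"wz":0},{"x":0.1,"y":0.15,"z":-0.16,"wx":0,"wy":0,"wz":0}]' | egrep 'posi|force|open|time'
python3 chk.py|tail -1
python3 - <<'E'
from h import *
J=np.array([592.5,-20.8,23]);o=[]
for n in ['scene','side']:
    im=cam(n);p=im['pixels'];cv2.imwrite(f'pics/{n}7.png',p)
    u,v=proj(im,J+[0,0,58]).astype(int)+([30,15] if n=='scene' else [15,-10])
    q=cv2.resize(p[v-37:v+38,u-60:u+60],None,fx=4,fy=4,interpolation=cv2.INTER_CUBIC);q=np.clip(q*1.3,0,255).astype('uint8')
    for t in range(0,360,20):
        b=proj(im,J+[19.7*np.cos(np.radians(t)),19.7*np.sin(np.radians(t)),58]);cv2.circle(q,(int((b[0]-u+60+.5)*4),int((b[1]-v+37+.5)*4)),1,(0,0,255),-1)
    o.append(q)
cv2.imwrite('pics/end.png',np.vstack(o))
E
```

```text
position: [594.1, -20.5, 54.2]
force: [-0.8, 0.7, 0.4]
opening: 56.1
time_s: 32.25
position: [483.3, 125.0, 215.6]
force: [1.4, 0.8, -0.2]
opening: 56.6
now [199, 191, 191, 196, 189, 191, 188, 193]
```

View pics/end.png

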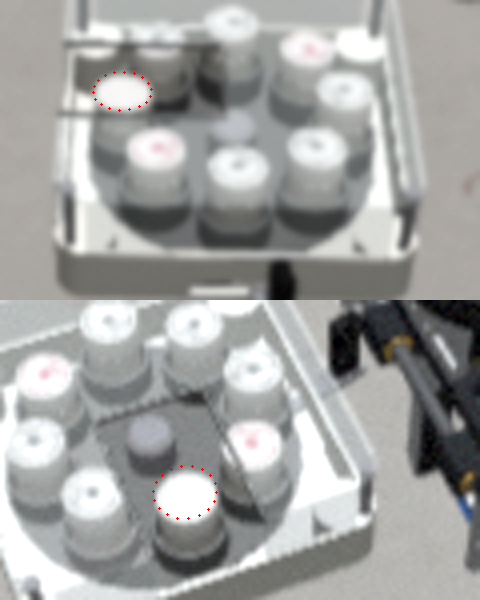

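Run:
```python
from h import *
a=cv2.imread('pics/scene0.png').astype(int);b=cv2.imread('pics/scene7.png').astype(int)
print('tab centroid',[np.argwhere(x[235:265,340:365].sum(2)<110).mean(0).round(1) for x in (a,b)])
print(bot.close_job())
```

```text
tab centroid [array([14.5, 11.8]), array([14.5, 11.8])]
the job is handed in; nothing more can be done
None
```

I clicked the empty socket round to the loading slot with four slow lever pushes, set the loose white jar in it, and handed the job in at about 32 s of the 72 s allowed. The hand-in reports no verdict, so what follows rests on my own checks.

- **Lever:** The force readings on the pushes peaked at about 10 N, under the 20 N limit. These were taken only at the end of each short move. I confirmed all four clicks in the side camera and let the lever spring back each time. On the second and fourth pushes, the first side picture showed the turntable mid-notch. Another nudge or two of about 1 mm finished those clicks.
- **Jar:** It went down with no notable force until the floor, which it met within about 0.1 mm of the expected height (about 4–6 N). After release, its lid matched the predicted home position in both the scene and side views. The robot was clear of everything at the end.
- **End state:** The lever tab's position in the scene picture is the same as at the start. I steered clear of the bystanders but did not measure their positions again at the end.
- **Disagreement:** The scene and side cameras differed by about 3–8 mm. I settled that with the wrist camera and by comparing the jar and socket within the same picture.

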